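# Load the oblong mould into the curing box and clamp it shut

## Robot

A 6-joint arm with a two-finger parallel gripper is mounted at the origin on the work surface. World frame = base frame: x ahead of the robot, y to its left, z up, the work surface at z = 0. Lengths are in m, angles in degrees, forces in N, time in s.
With the tool pointing down it reaches from about 0.3 to 0.75 m from the base axis. Payload 8.5 kg.
Tool frame: the origin (TCP) lies midway between the tips of the shut fingers; the grasp point (between the pads) lies 19 mm behind it (env.grasp_offset is the distance from the TCP to the grasp point, in m); z points along the fingers, y is the line along which they close (so a half turn about z gives the same grasp; the last joint's range is limited). The gripper opens to 85 mm and grips with 20 to 120 N. Pads are 22 mm wide; open, the fingers measure 114 mm over their backs; the gripper's body (76 mm by 85 mm) begins 54 mm behind the grasp point. The pads swing forward as they close: fully open they stand 13 mm farther back than shut.
Start: joints at [-78.111, 21.807, 74.336, -0, 83.858, -12.336], TCP at [0.226, -0.502, 0.21] pointing down, gripper open.
Joint ranges: [-178.18, 178.18], [-50.72, 133.34], [12.68, 142.11], [-81.47, 261.47], [9.98, 163.14], [-165.26, 165.26]. Speed limits (degrees/s): [136.94, 136.94, 180, 180, 180, 180].

## Interface

Orientations are given as a 3x3 rotation matrix whose columns are the frame's x, y, z axes.
In Python, from rig import env gives the robot as it stands.
- The arm moves only by the tool servo_tool, never from a script. Its argument "deltas" is text: rows parted by semicolons, each of 7 numbers parted by spaces: the opening, from 0 (shut) to 1 (fully open), then the shift along the tool's x, y, z in mm, then the turn, a rotation vector about the tool's x, y, z in rad. A call has 1 to 8 rows; each row shifts and turns the commanded pose from where the row before left it, along the tool's axes as they then stand; what a row does not reach is not made up. A row lasts 1/12 s, in which the tool goes at most 41.7 mm and 7.16 degrees, less where a joint would pass 70% of its speed; a pose out of reach is approached as far as the arm can. A call is refused whole if a number of a shift passes 41.7 or a number of a turn 0.125, either way. A call with a gripper value outside its range is refused whole. The fingers move at their own pace and stop on an object; "newtons" is the grip in N (left out, the last holds). Time passes only in rows, so rows that do not move let the fingers close. It gives the time, the measured TCP pose, the force, the opening and the grip force at its end, in the units of the state.
- env.observe(): the state, without advancing time (a new reading comes with each control period).
- env.get_image(name): name is "scene" or "top"; returns a dict with "img" (384x512x3 uint8, red, green, blue), "depth" (384x512 float32, m along the optical axis (not along the pixel's ray), 0 where there is no reading), "camera_matrix" (3x3 intrinsics, pixels), "D" ([k1, k2, p1, p2, k3] as OpenCV has them; the pictures are not rectified), "world_to_cam" (4x4, takes a point from world to camera coordinates). Camera axes: x right, y down, z forward; pixel columns grow to the right and rows downward; lengths in m; the calibration is good to about 2 mm. A picture is of the moment at which its call begins.
- env.close_job(): hands the job in; it is judged then, once.
Trained networks look in a picture, given as the dict that the camera call returned (one of the last four; its "shot" number tells which), for a name from the list of things; names that differ only in an ending like _2 or _b are one class to them, and where a whole thing is asked for, a point or a joint stands for the part that bears it (a point fixed in the world has none). Each returns a list of dicts, best first, with "conf" (0 to 1); they miss things now and then, are a little off and sometimes report something else, mostly with a low value. They report only what shows in the picture. A call takes as long as a camera call. They do not tell look-alikes from the thing itself.
- env.spot_in(name, picture): "bbox" ([centre column, centre row, width, height] in pixels, round what is visible of it).
- env.spot_point(name, picture): "uv" ([column, row] in pixels: a listed point, or the origin of a listed thing).
The state is a dict: "time_s": time; "q": joint angles; "qvel": joint speeds; "joint_efforts": joint torques, N m; "position": TCP position; "tool_rot": TCP orientation; "ft_force": force on the tool from outside, world axes, zero at the start; "wrist_torque": the same for the moment, N m; "grip_width": finger opening in m; "gripper_force": force on a finger pad.
Only numpy, scipy, OpenCV 4.12 (cv2) and the standard library are available. Lean on these libraries where they do the work, as an engineer would, in place of code of your own. Each camera call takes 0.05 s, during which the arm holds its last target. There are 200 camera calls.

## Task

Stand the oblong black mould upright on the floor of the open curing box, beside the round plug already in it, setting it down gently. Then lower the lid without slamming it until it is fully shut, and finally turn the T-handle clamp screw on the lid's front tab clockwise as far as it goes. Leave the plug standing and do not disturb the other things on the bench.

Things in the scene. Friction and masses are not known exactly. Their poses are not given: they have to be found in the camera images.
- box: curing box fixed to the bench: grey painted metal, open on top, 150 (x) x 210 (y) x 90 mm high outside, walls and floor 6 mm. Origin: centre of its underside; x points to the hinge side, -x to the front, z up. A dark boss, 30 mm deep (x) and 50 mm wide, sticks out at the top of the front wall to receive the clamp screw. A pressure gauge sticks out 14 mm from the -y wall.
- lid (a joint): angle of the box's lid (rad): 0 shut flat on the rim, 2.0 its limit fully open, 1.57 standing upright; the hinge is stiff, so the lid stays where it is left (some 6 N at its free edge moves it). Grey plate 150 x 210 mm, 10 mm thick, hinged along its +x edge (box frame) and swinging up and away; a tab 50 mm wide sticks out 30 mm further at the middle of its free edge and carries the clamp.
- lid_hinge (a point): middle of the hinge line, on the underside of the lid plate, at the top of the box's +x wall (75, 0, 90 mm in the box frame). Its y axis is the hinge line; its x and z axes turn with the lid and match the box's when shut; the plate runs from here to -x, its upper face 10 mm up z.
- lid_edge (a point): middle of the lid's free edge (150 mm from the hinge), on its upper (outer) face, where the tab begins. Axes as lid_hinge.
- clamp (a joint): angle of the clamp screw (rad): 0 loose, grows clockwise seen from above with the lid shut; it stops tight at 1.3. It starts loose (0 to 0.3).
- clamp_grip (a point): centre of the black T-handle bar on the lid's front tab: a bar 64 mm long (its y axis), 14 mm wide (x) and 22 mm high (z), on a post 18 mm across, on the upper face of the lid, 165 mm from the hinge line; the bar's underside is 16 mm and this point 27 mm above that face. The axes turn with the screw. At 0 the bar lies along the box's y axis.
- mould: the mould to load: oblong solid black plastic block 45 (x) x 80 (y) x 70 mm high, 0.3 kg, with a steel seam along its middle and a small grey disc on top; origin: centre of its underside, z up. Stands on the bench to the left or right of the box, at any yaw.
- plug: round black plug, 58 mm across and 66 mm high, standing in the +y half of the box; leave it standing. origin: centre of its underside, z up. 
- cup_tall: bystander: tall round open black cup, 62 mm across, 90 mm high. origin: centre of its underside, z up. 
- cup_wide: bystander: wide round open black cup, 76 mm across, 60 mm high. origin: centre of its underside, z up. 
- block: bystander: square black block, 58 x 58 x 60 mm high. origin: centre of its underside, z up. 
- beaker: bystander: white beaker, 68 mm across, 75 mm high, behind the box. origin: centre of its underside, z up. 
- jar: bystander: closed amber glass jar with a white cap, 60 mm across, 120 mm high, to the right behind the box. origin: centre of its underside, z up. 
- spatula: bystander: spatula lying on the bench on the far left, 180 mm long along its x axis. Origin: middle, on its underside.
- handpiece: bystander: black carving handpiece lying behind the box, 150 mm long along its x axis, 28 mm thick. Origin: middle, on its underside.
Not all that is in view belongs to the job. Leave any turquoise look-alike of the mould alone. What is shaped like the plug but yellow is not meant.

How it is judged (in metres and radians):
On the way, in this order (a step that is already met when the one before it is completed fails the run):
1. the mould stands upright on the box's floor, let go, the lid still open (x of mould in the frame of box between -0.06 and 0.06 m and y of mould in the frame of box between -0.095 and 0.095 m and z of mould in the frame of box between -0.005 and 0.014 m and angle between mould's own z axis and vertical below 0.1 rad and linear speed of mould below 0.03 m/s and contact force between the fingers and mould below 0.05 N and value of joint lid above 0.5 rad), for 0.2 s.
2. the lid is fully shut over it, the clamp still loose (value of joint lid below 0.04 rad and value of joint clamp below 0.9 rad), for 0.2 s.
3. the clamp is turned tight with the lid shut (value of joint clamp above 1.15 rad and value of joint lid below 0.04 rad), for 0.2 s.
At the end, for the whole second after the job is handed in: the mould stands upright (within 0.1 rad) on the floor inside the box, released and at rest; the lid is shut (within 0.04 rad), the clamp turned past 1.15 rad (stop at 1.3); the plug and the other upright things still stand (all of step 3 and x of mould in the frame of box between -0.06 and 0.06 m and y of mould in the frame of box between -0.095 and 0.095 m and z of mould in the frame of box between -0.005 and 0.014 m and angle between each of mould, plug, cup_tall, cup_wide, block, beaker, jar's own z axis and vertical below 0.1 rad and linear speed of mould below 0.03 m/s and contact force between the fingers and mould below 0.05 N); the robot touches nothing.
It fails at once if a cup, the square block, the beaker or the jar is knocked over or shifted by more than 40 mm (distance of any of cup_tall, cup_wide, block, beaker, jar from where it was at the start of the episode above 0.04 m or angle between any of cup_tall, cup_wide, block, beaker, jar's own z axis and vertical above 0.3 rad).
It fails at once if the spatula or the handpiece is shifted by more than 60 mm (distance of any of spatula, handpiece from where it was at the start of the episode above 0.06 m).
It fails at once if the round plug in the box is tipped over or lifted out (angle between plug's own z axis and vertical above 0.3 rad or z of plug in the frame of box above 0.04 m).
It fails at once if the lid is slammed: it swings shut faster than 3 rad/s (velocity of joint lid below -3 rad/s).
It fails at once if the mould is dropped or rammed down: over 80 N between it and the box (contact force between mould and box above 80 N).
It also fails if it takes over 72 s, if anything falls off the work surface, if the arm or the gripper's body presses on something with over 40 N, if the wrist force passes 120 N, or if a joint passes its speed limit or range.

## Working session

There is one attempt and no reset: what is moved stays moved. The work goes in short steps, Python scripts to look and compute and a tool call to move; the robot and the scene stay as the last step left them, time stands still between calls to the robot, and variables do not carry over. Pictures are saved under pics/ and viewed, at most 10 in all, crops included, and the job is handed in when it is done.

Besides the shell and the picture viewer there is one more tool, called after ">>>" by a JSON object that holds its "op" and its "data", one argument or row to a line. servo_tool: Moves the arm, as the interface text tells. Its arguments: {"type":"object","properties":{"deltas":{"type":"string"},"newtons":{"type":"number"}},"required":["deltas"]}

```bash
mkdir -p pics
cat > h.py <<'E'
import numpy as np, cv2
from rig import env
def ray(p,uv):
    K=p["camera_matrix"];D=np.array(p["D"],float)
    n=cv2.undistortPoints(np.array([[uv]],float),np.array(K,float),D)[0,0]
    return np.array([n[0],n[1],1.])
def toW(p,uv,d):
    c=ray(p,uv)*d; T=np.linalg.inv(p["world_to_cam"]); return T[:3,:3]@c+T[:3,3]
def atz(p,uv,z):
    T=np.linalg.inv(p["world_to_cam"]); r=T[:3,:3]@ray(p,uv); o=T[:3,3]
    return o+r*(z-o[2])/r[2]
def cloud(p):
    h,w=p["depth"].shape; u,v=np.meshgrid(np.arange(w),np.arange(h))
    n=cv2.undistortPoints(np.stack([u,v],-1).reshape(-1,1,2).astype(float),np.array(p["camera_matrix"],float),np.array(p["D"],float)).reshape(h,w,2)
    c=np.concatenate([n,np.ones((h,w,1))],-1)*p["depth"][...,None]
    T=np.linalg.inv(p["world_to_cam"]); W=c@T[:3,:3].T+T[:3,3]; W[p["depth"]==0]=np.nan; return W
E
python3 - <<'E'
from h import *
import pickle
ims=[]
for n in("scene","top"):
    p=env.get_image(n); pickle.dump(p,open(n+".pkl","wb")); ims.append(cv2.cvtColor(p["img"],cv2.COLOR_RGB2BGR))
    T=np.linalg.inv(p["world_to_cam"]);print(n,T[:3,3].round(3),T[:3,2].round(2))
    for o in("box","lid_hinge","lid_edge","clamp_grip","mould","plug","cup_tall","cup_wide","block","beaker","jar","spatula","handpiece"):
        q=env.spot_point(o,p); print(o,[(np.round(a["uv"]).astype(int).tolist(),round(a["conf"],2)) for a in q[:4]])
for n,i in zip("st",ims): cv2.imwrite(f"pics/{n}0.png",cv2.resize(i,(800,600)))
E
```

```text
scene [ 1.09  -0.757  0.969] [-0.37  0.63 -0.68]
box [([200, 231], 0.9), ([294, 155], 0.31)]
lid_hinge [([209, 224], 0.91)]
lid_edge [([210, 196], 0.7)]
clamp_grip [([213, 199], 0.56), ([199, 228], 0.24)]
mould [([211, 349], 0.88), ([162, 321], 0.87)]
plug [([256, 184], 0.69)]
cup_tall [([295, 155], 0.96)]
cup_wide [([106, 288], 0.78), ([291, 158], 0.6)]
block [([248, 144], 0.55)]
beaker [([331, 205], 0.85), ([209, 196], 0.3)]
jar [([227, 300], 0.84)]
spatula [([287, 129], 0.53)]
handpiece [([295, 264], 0.97)]
top [0.397 0.049 1.193] [ 0.18  0.02 -0.98]
box [([296, 218], 0.67)]
lid_hinge [([308, 197], 0.58)]
lid_edge [([324, 171], 0.67), ([280, 207], 0.5)]
clamp_grip [([334, 169], 0.77), ([381, 243], 0.23)]
mould [([373, 190], 0.93), ([369, 154], 0.84), ([288, 144], 0.59)]
plug [([281, 205], 0.87), ([226, 209], 0.87)]
cup_tall [([174, 202], 0.87)]
cup_wide [([375, 240], 0.67)]
block []
beaker [([212, 147], 0.94)]
jar [([339, 165], 0.57)]
spatula [([136, 227], 0.87), ([379, 241], 0.28)]
handpiece [([286, 142], 0.88)]
```

View pics/s0.png

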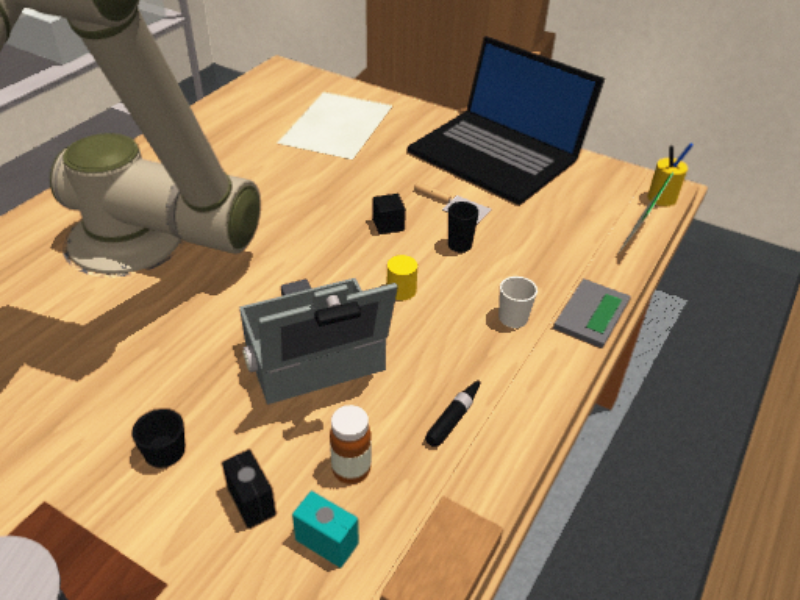

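View pics/t0.png

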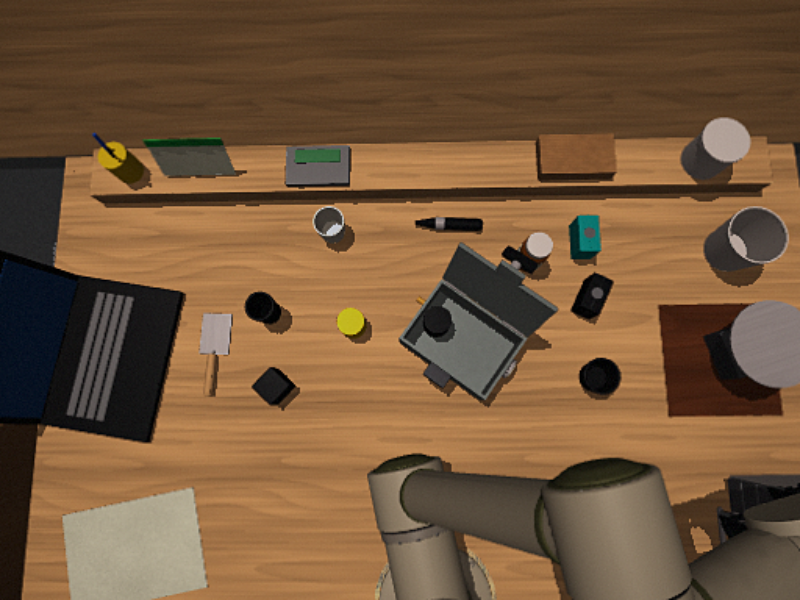

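The black oblong with a grey disc and seam is at scene (160,312) and top (379,189). The turquoise look-alike is at top (374,152), and the square block at top (175,247) has no seam. The black one next to the jar fits the mould. The next step measures it and crops it to confirm.

```bash
cat > m.py <<'E'
from h import *
import pickle
T=pickle.load(open("top.pkl","rb"));S=pickle.load(open("scene.pkl","rb"))
W=cloud(T)
def rect(W,m,n):
    P=W[m][:,:2].astype(np.float32)
    if len(P)<8: print(n,len(P));return
    r=cv2.minAreaRect(P*1000); print(n,len(P),np.round(r[0],1),np.round(r[1],1),round(r[2],1),"z",np.nanmedian(W[m][:,2]).round(4))
def win(p,W,u0,u1,v0,v1,z0,z1):
    m=np.zeros(W.shape[:2],bool);m[v0:v1,u0:u1]=1
    return m&(W[...,2]>z0)&(W[...,2]<z1)
rect(W,win(T,W,360,400,170,210,.06,.08),"mould top")
WS=cloud(S)
rect(WS,win(S,WS,135,180,285,340,.06,.08),"mould top(scene)")
rect(W,win(T,W,250,345,185,262,.08,.098),"rim")
rect(W,win(T,W,265,340,190,250,.0,.015),"floor")
m=win(T,W,265,295,190,215,.06,.08);rect(W,m,"plug top")
rect(WS,win(S,WS,150,250,175,225,.1,.30),"lid sc")
# lid plane from scene: outer face
m=win(S,WS,160,250,190,235,.11,.35);P=WS[m];print(len(P))
for n,p,uvs in(("top",T,[("mould",(373,190),0),("plug",(281,205),.006),("box",(296,218),0),("hinge",(308,197),.09)]),("scene",S,[("mould",(162,321),0),("plug",(256,184),.006),("box",(200,231),0),("hinge",(209,224),.09)])):
    for a,uv,z in uvs: print(n,a,atz(p,uv,z).round(3))
for n,uv in(("clamp",(334,169)),("edge",(324,171))): print(n,toW(T,uv,T["depth"][uv[1],uv[0]]).round(3))
for n,uv in(("clamp",(213,199)),("edge",(210,196)),("lidface",(210,210))): print(n,toW(S,uv,S["depth"][uv[1],uv[0]]).round(3))
for nm,p,W_,(a,b,c,d) in(("t",T,W,(390,405,205,225)),("s",S,WS,(0,0,0,0))): pass
print("tallest near jar", [ (n,np.nanmedian(W[win(T,W,*b)],axis=0).round(3)) for n,b in dict(jar=(335,355,148,166,.1,.14),tcup=(155,180,185,208,.08,.1),wcup=(370,397,228,252,.05,.07)).items()])
i=cv2.cvtColor(T["img"],cv2.COLOR_RGB2BGR)[130:265,245:405]
j=cv2.cvtColor(S["img"],cv2.COLOR_RGB2BGR)[170:350,80:260]
cv2.imwrite("pics/c1.png",np.hstack([cv2.resize(i,(400,338)),cv2.resize(j,(338,338))]))
E
python3 m.py
```

```text
mould top 355 [ 614.  -344.6] [46.7 81.2] 63.7 z 0.0698
mould top(scene) 734 [ 614.4 -347.2] [47.5 83.5] 62.4 z 0.069
rim 684 [511.8 -54. ] [210.6 184. ] 53.8 z 0.0903
floor 2370 [522.  -91.1] [251.  201.1] 89.1 z 0.0059
plug top 266 [581.2 -18.1] [65.5 93.3] 58.0 z 0.0722
lid sc 2635 [ 622.9 -138.4] [209.5  77.3] 54.0 z 0.1937
2483
top mould [ 0.619 -0.338  0.   ]
top plug [ 0.571 -0.021  0.006]
top box [ 0.526 -0.071  0.   ]
top hinge [ 0.583 -0.102  0.09 ]
scene mould [ 0.617 -0.345  0.   ]
scene plug [0.562 0.164 0.006]
scene box [ 0.528 -0.076  0.   ]
scene hinge [ 0.585 -0.108  0.09 ]
clamp [ 0.633 -0.155  0.249]
edge [ 0.624 -0.124  0.265]
clamp [ 0.64  -0.159  0.247]
edge [ 0.627 -0.152  0.244]
lidface [ 0.606 -0.128  0.168]
tallest near jar [('jar', array([ 0.704, -0.218,  0.12 ])), ('tcup', array([0.596, 0.352, 0.09 ])), ('wcup', array([ 0.448, -0.353,  0.059]))]
```

View pics/c1.png

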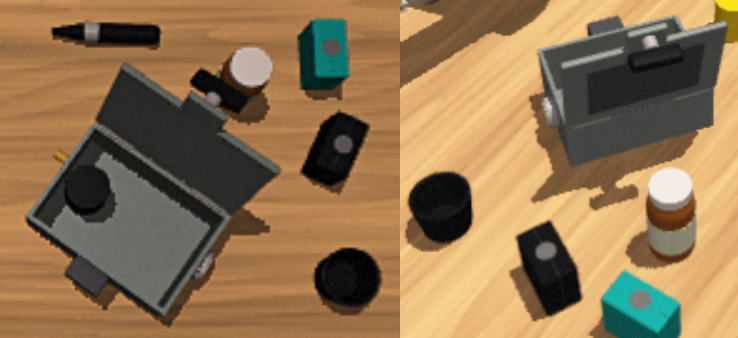

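The crop confirms it: the black oblong with a seam and disc is the mould. It is at world (0.614, -0.346), with its short axis at 63°.

```bash
cat >> h.py <<'E'
def plan(xyz,yaw=None):
    s=env.observe();R=np.array(s["tool_rot"]);p=np.array(s["position"])
    print("t",round(s["time_s"],2),"pos",p.round(4),"shift tool mm",(R.T@(np.array(xyz)-p)*1000).round(1))
    cy=np.degrees(np.arctan2(R[1,1],R[0,1]));print("R",R.round(3).tolist(),"closing yaw",cy.round(1))
    if yaw is not None:
        d=(yaw-cy+90)%180-90; print("yaw change world deg",d.round(1),"=> tool rz rad",(-np.radians(d)).round(3), "q",np.round(s["q"],1))
E
python3 - <<'E'
from h import *
import pickle
from scipy.optimize import least_squares
plan([.614,-.346,.21],63)
# plug top circle & lid plane
T=pickle.load(open("top.pkl","rb"));S=pickle.load(open("scene.pkl","rb"));W=cloud(T);V=cloud(S)
ex=np.array([.807,-.591]);ey=np.array([.591,.807]);c=np.array([.524,-.062])
B=lambda P:np.c_[(P[:,:2]-c)@ex,(P[:,:2]-c)@ey,P[:,2]]
b=B(W.reshape(-1,3));m=(abs(b[:,0])<.062)&(abs(b[:,1])<.095)&(b[:,2]>.068)&(b[:,2]<.077);q=b[m]
print("plug",len(q),cv2.minEnclosingCircle((q[:,:2]*1000).astype(np.float32)))
r=b[(abs(b[:,2]-.09)<.006)&(abs(b[:,0])<.12)&(abs(b[:,1])<.12)]
print("rim y ends",np.percentile(r[:,1],[.5,99.5]).round(4))
for k in(-.07,.0,.07):
    s=r[(abs(r[:,1]-k)<.02)]; print(k,"rim x",np.percentile(s[:,0],[.5,99.5]).round(4))
# floor-interior wall check and lid
v=B(V.reshape(-1,3));m=(v[:,2]>.1)&(v[:,2]<.26)&(abs(v[:,1])<.1)&(abs(v[:,1])>.04)&(v[:,0]>.06)&(v[:,0]<.16);l=v[m]
print(len(l))
f=least_squares(lambda a:l[:,0]-a[0]-a[1]*(l[:,2]-.09)-a[2]*l[:,1],[.08,0,0],loss="soft_l1",f_scale=.002).x
print("lid x0,slope,yslope",f.round(4),"theta",np.pi/2+np.arctan(f[1]),"maxz",np.percentile(l[:,2],99.5))
E
```

```text
t 1.4 pos [ 0.2257 -0.5016  0.2095] shift tool mm [418.   17.5  -0.5]
R [[0.912, 0.41, 0.0], [0.41, -0.912, 0.0], [0.0, -0.0, -1.0]] closing yaw -65.8
yaw change world deg -51.2 => tool rz rad 0.894 q [-78.1  21.8  74.3   0.   83.9 -12.3]
plug 246 ((2.621396064758301, 63.21799087524414), 28.701242446899414)
rim y ends [-0.1058  0.1042]
-0.07 rim x [-0.0768  0.0759]
0.0 rim x [-0.1065  0.0752]
0.07 rim x [-0.0761  0.0768]
1568
lid x0,slope,yslope [0.0863 0.2364 0.0049] theta 1.8029802273018762 maxz 0.23542283183491242
```

>>> {"op": "servo_tool", "data": {
  "deltas": "1 40 1.5 0 0 0 0;1 40 1.5 0 0 0 0;1 40 1.5 0 0 0 0;1 40 1.5 0 0 0 0;1 40 1.5 0 0 0 0;1 40 1.5 0 0 0 0;1 40 1.5 0 0 0 0;1 40 1.5 0 0 0 0"
}}

```text
time_s: 2.07
position: [0.5241, -0.3801, 0.2096]
tool_rot: [[0.912, 0.41, 0.0], [0.41, -0.912, -0.0], [-0.0, 0.0, -1.0]]
ft_force: [0.1, -0.7, -0.4]
grip_width: 0.0854
gripper_force: 0.0
```

>>> {"op": "servo_tool", "data": {
  "deltas": "1 0 0 0 0 0 0.112;1 0 0 0 0 0 0.112;1 0 0 0 0 0 0.112;1 0 0 0 0 0 0.112;1 0 0 0 0 0 0.112;1 0 0 0 0 0 0.112;1 0 0 0 0 0 0.112;1 0 0 0 0 0 0.11"
}}

```text
time_s: 2.73
position: [0.5224, -0.3812, 0.2094]
tool_rot: [[0.889, -0.459, -0.0], [-0.459, -0.889, 0.0], [-0.0, -0.0, -1.0]]
ft_force: [0.1, 1.5, 0.6]
grip_width: 0.0857
gripper_force: 0.0
```

```bash
python3 -c "
from h import *
plan([.614,-.346,.21],63)"
```

```text
t 2.73 pos [ 0.5224 -0.3812  0.2094] shift tool mm [ 65.2 -73.3  -0.6]
R [[0.889, -0.459, -0.0], [-0.459, -0.889, 0.0], [-0.0, -0.0, -1.0]] closing yaw -117.3
yaw change world deg 0.3 => tool rz rad -0.005 q [-46.6  31.9  57.2   0.   90.9  70.7]
```

>>> {"op": "servo_tool", "data": {
  "deltas": "1 33 -37 0 0 0 0;1 32 -36 0 0 0 0;1 0 0 0 0 0 0;1 0 0 36 0 0 0;1 0 0 36 0 0 0;1 0 0 20 0 0 0;1 0 0 0 0 0 0"
}}

```text
time_s: 3.32
position: [0.5983, -0.3494, 0.112]
tool_rot: [[0.891, -0.454, -0.007], [-0.454, -0.891, 0.006], [-0.009, -0.002, -1.0]]
ft_force: [0.3, 0.4, -0.0]
grip_width: 0.0853
gripper_force: 0.0
```

Run:
```python
from h import *
plan([.614,-.346,.028],63)
p=env.get_image("top");q=env.get_image("scene")
a=cv2.cvtColor(p["img"],cv2.COLOR_RGB2BGR)[110:260,300:460];b=cv2.cvtColor(q["img"],cv2.COLOR_RGB2BGR)[240:384,80:240]
cv2.imwrite("pics/g1.png",np.hstack([cv2.resize(a,(400,375)),cv2.resize(b,(400,375))]))
```

```text
t 3.32 pos [ 0.5983 -0.3494  0.112 ] shift tool mm [13.3 -9.9 83.9]
R [[0.891, -0.454, -0.007], [-0.454, -0.891, 0.006], [-0.009, -0.002, -1.0]] closing yaw -117.0
yaw change world deg -0.0 => tool rz rad 0.0 q [-40.   40.7  56.5  -0.   83.4  76.9]
```

View pics/g1.png

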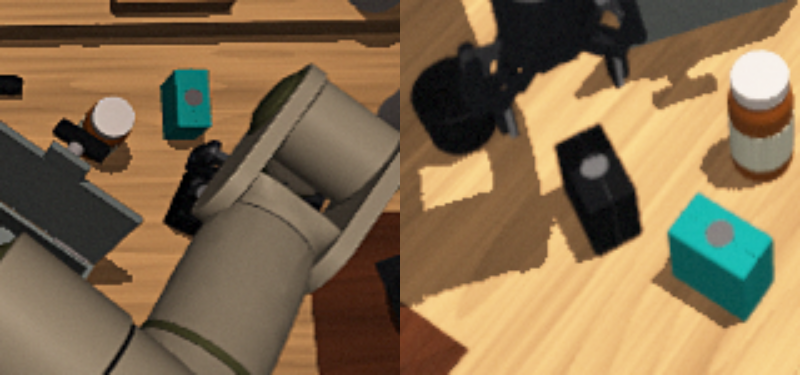

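The top view shows the gripper just short of the black mould, and the scene view shows both fingers still clear above it. The turquoise block and the jar are untouched. I'll correct sideways, then descend.

>>> {"op": "servo_tool", "data": {
  "deltas": "1 7 -5 0 0 0.005 0;1 6.3 -5 0 0 0.003 0;1 0 0 0 0 0 0;1 0 0 20 0 0 0;1 0 0 20 0 0 0;1 0 0 20 0 0 0;1 0 0 15 0 0 0;1 0 0 0 0 0 0"
}}

```text
time_s: 4.08
position: [0.6161, -0.3474, 0.0397]
tool_rot: [[0.891, -0.454, 0.003], [-0.454, -0.891, -0.001], [0.003, -0.001, -1.0]]
ft_force: [-0.8, 1.3, -0.7]
grip_width: 0.0851
gripper_force: 0.0
```

```bash
python3 -c "
from h import *
plan([.614,-.346,.028],63)"
```

```text
t 4.08 pos [ 0.6161 -0.3474  0.0397] shift tool mm [-2.5 -0.3 11.7]
R [[0.891, -0.454, 0.003], [-0.454, -0.891, -0.001], [0.003, -0.001, -1.0]] closing yaw -117.0
yaw change world deg -0.0 => tool rz rad 0.0 q [-39.   45.5  59.1   0.1  75.3  77.9]
```

>>> {"op": "servo_tool", "data": {
  "deltas": "1 -2.5 0 6 0 -0.003 0;1 0 0 6 0 0 0;0 0 0 0 0 0 0;0 0 0 0 0 0 0;0 0 0 0 0 0 0;0 0 0 0 0 0 0;0 0 0 0 0 0 0;0 0 0 0 0 0 0",
  "newtons": 50
}}

```text
time_s: 4.75
position: [0.6153, -0.3473, 0.0316]
tool_rot: [[0.891, -0.454, 0.006], [-0.454, -0.891, -0.003], [0.007, 0.0, -1.0]]
ft_force: [-0.1, 1.9, 6.0]
grip_width: 0.044
gripper_force: 51.9
```

>>> {"op": "servo_tool", "data": {
  "deltas": "0 0 0 0 0 0 0;0 0 0 0 0 0 0;0 0 0 -10 0 0 0;0 0 0 -25 0 0 0;0 0 0 -30 0 0 0;0 0 0 -30 0 0 0;0 0 0 -30 0 0 0;0 0 0 -30 0 0 0"
}}

```text
time_s: 5.42
position: [0.6136, -0.3466, 0.187]
tool_rot: [[0.891, -0.454, 0.003], [-0.454, -0.891, -0.002], [0.004, 0.0, -1.0]]
ft_force: [0.5, -0.2, -1.7]
grip_width: 0.0436
gripper_force: 51.6
```

>>> {"op": "servo_tool", "data": {
  "deltas": "0 0 0 -10 0 0 0;0 0 0 0 0 0 0"
}}

```text
time_s: 5.58
position: [0.6146, -0.3474, 0.1984]
tool_rot: [[0.891, -0.454, 0.008], [-0.454, -0.891, -0.006], [0.01, 0.001, -1.0]]
ft_force: [0.4, 0.4, -2.9]
grip_width: 0.0439
gripper_force: 51.7
```

```bash
python3 -c "
from h import *
c=np.array([.5235,-.0625]);P=c-.04*np.array([.591,.807])-.005*np.array([.807,-.591]);print(P)
plan([*P,.2],53.8);print(env.observe()['gripper_force'])"
```

```text
[ 0.495825 -0.091825]
t 5.58 pos [ 0.6146 -0.3474  0.1984] shift tool mm [-221.8 -173.7   -4. ]
R [[0.891, -0.454, 0.008], [-0.454, -0.891, -0.006], [0.01, 0.001, -1.0]] closing yaw -117.0
yaw change world deg -9.2 => tool rz rad 0.161 q [-39.1  38.6  46.5   0.1  94.4  77.9]
51.728087067604065
```

>>> {"op": "servo_tool", "data": {
  "deltas": "0 0 0 -4 0 0 0.08;0 0 0 0 0 -0.005 0.081;0 -36 0 0 0 0 0;0 -36 0 0 0 0 0;0 -36 0 0 0 0 0;0 -36 0 0 0 0 0;0 -36 0 0 0 0 0;0 -36 0 0 0 0 0"
}}

```text
time_s: 6.25
position: [0.4373, -0.2173, 0.1971]
tool_rot: [[0.807, -0.591, -0.003], [-0.591, -0.807, 0.003], [-0.004, -0.001, -1.0]]
ft_force: [1.1, -0.7, -1.4]
grip_width: 0.0436
gripper_force: 51.6
```

>>> {"op": "servo_tool", "data": {
  "deltas": "0 -25 0 0 0 0 0;0 0 0 0 0 0 0;0 0 0 0 0 0 0"
}}

```text
time_s: 6.5
position: [0.4185, -0.2034, 0.1983]
tool_rot: [[0.807, -0.591, -0.002], [-0.591, -0.807, 0.002], [-0.003, -0.001, -1.0]]
ft_force: [0.0, -0.1, -2.2]
grip_width: 0.0437
gripper_force: 51.6
```

```bash
python3 -c "
from h import *
plan([.4958,-.0918,.2],53.8)"
```

```text
t 6.5 pos [ 0.4185 -0.2034  0.1983] shift tool mm [  -3.6 -135.8   -1.6]
R [[0.807, -0.591, -0.002], [-0.591, -0.807, 0.002], [-0.003, -0.001, -1.0]] closing yaw -126.2
yaw change world deg 0.0 => tool rz rad -0.0 q [-40.6  13.9  88.1   0.   78.1  85.6]
```

>>> {"op": "servo_tool", "data": {
  "deltas": "0 -1 -34 0 0 0.002 0;0 -1 -34 0 0 0 0;0 -1 -34 0 0 0 0;0 0 -34 0 0 0 0;0 0 0 0 0 0 0;0 0 0 0 0 0 0"
}}

```text
time_s: 7.0
position: [0.4984, -0.0919, 0.198]
tool_rot: [[0.808, -0.589, -0.0], [-0.589, -0.808, 0.0], [-0.0, 0.0, -1.0]]
ft_force: [0.4, -0.4, -4.4]
grip_width: 0.0435
gripper_force: 52.3
```

Run:
```python
from h import *
plan([.4958,-.0918,.2],53.8)
p=env.get_image("top");q=env.get_image("scene")
a=cv2.cvtColor(p["img"],cv2.COLOR_RGB2BGR)[130:280,220:380];b=cv2.cvtColor(q["img"],cv2.COLOR_RGB2BGR)[120:264,120:280]
cv2.imwrite("pics/g2.png",np.hstack([cv2.resize(a,(400,375)),cv2.resize(b,(400,375))]))
```

```text
t 7.0 pos [ 0.4984 -0.0919  0.198 ] shift tool mm [-2.2  1.4 -2. ]
R [[0.808, -0.589, -0.0], [-0.589, -0.808, 0.0], [-0.0, 0.0, -1.0]] closing yaw -126.1
yaw change world deg -0.1 => tool rz rad 0.002 q [-23.9  18.   82.2   0.   79.8 102.2]
```

View pics/g2.png

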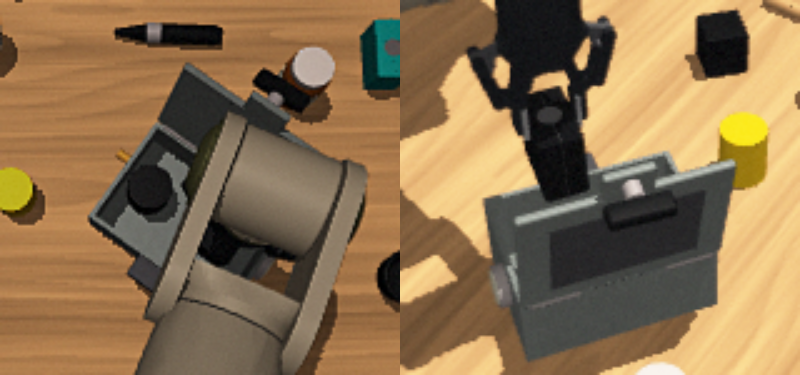

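The mould hangs upright in the fingers over the -y half of the box. It is clear of the plug at crop (150,188) and of the lid, so I'll lower it.

>>> {"op": "servo_tool", "data": {
  "deltas": "0 -2 1 30 0 0 0;0 0 0 30 0 0 0;0 0 0 30 0 0 0;0 0 0 25 0 0 0;0 0 0 20 0 0 0;0 0 0 10 0 0 0;0 0 0 0 0 0 0;0 0 0 0 0 0 0"
}}

```text
time_s: 7.77
position: [0.4954, -0.0936, 0.0544]
tool_rot: [[0.806, -0.592, 0.001], [-0.592, -0.806, -0.0], [0.001, -0.0, -1.0]]
ft_force: [0.0, 0.6, -2.2]
grip_width: 0.0438
gripper_force: 52.2
```

>>> {"op": "servo_tool", "data": {
  "deltas": "0 0 0 6 0 0 0;0 0 0 5 0 0 0;0 0 0 2.5 0 0 0;0 0 0 1 0 0 0;0 0 0 0 0 0 0;0 0 0 0 0 0 0"
}}

```text
time_s: 8.27
position: [0.4958, -0.0927, 0.0403]
tool_rot: [[0.807, -0.591, 0.002], [-0.591, -0.807, -0.001], [0.002, -0.001, -1.0]]
ft_force: [0.1, 0.3, -3.2]
grip_width: 0.044
gripper_force: 52.3
```

>>> {"op": "servo_tool", "data": {
  "deltas": "0 0 0 1 0 0 0;0 0 0 1 0 0 0;0 0 0 0 0 0 0;0 0 0 0 0 0 0"
}}

```text
time_s: 8.6
position: [0.4957, -0.0926, 0.0381]
tool_rot: [[0.807, -0.591, 0.002], [-0.591, -0.807, -0.001], [0.002, -0.001, -1.0]]
ft_force: [0.2, -0.5, -2.7]
grip_width: 0.0441
gripper_force: 52.3
```

>>> {"op": "servo_tool", "data": {
  "deltas": "0 0 0 1 0 0 0;0 0 0 1 0 0 0;0 0 0 0 0 0 0;0 0 0 0 0 0 0"
}}

```text
time_s: 8.93
position: [0.4958, -0.0925, 0.0376]
tool_rot: [[0.807, -0.591, 0.003], [-0.591, -0.807, -0.001], [0.003, -0.001, -1.0]]
ft_force: [-5.3, 3.0, 15.4]
grip_width: 0.0439
gripper_force: 54.2
```

Contact with the floor at about 15 N. I'll release with a partial opening and lift straight up.

>>> {"op": "servo_tool", "data": {
  "deltas": "0.72 0 0 0 0 0 0;0.72 0 0 0 0 0 0;0.72 0 0 0 0 0 0;0.72 0 0 0 0 0 0;0.72 0 0 -10 0 0 0;0.72 0 0 -20 0 0 0;0.72 0 0 -30 0 0 0;0.72 0 0 -30 0 0 0"
}}

```text
time_s: 9.6
position: [0.4951, -0.0924, 0.1267]
tool_rot: [[0.807, -0.591, 0.0], [-0.591, -0.807, 0.0], [-0.0, -0.0, -1.0]]
ft_force: [-0.4, 0.1, 0.5]
grip_width: 0.0616
gripper_force: 0.0
```

>>> {"op": "servo_tool", "data": {
  "deltas": "0.72 0 0 -40 0 0 0;0.72 0 0 -40 0 0 0;0.72 0 0 -40 0 0 0;0.72 -20 0 -20 0 0 0;0.72 -36 0 0 0 0 0;0.72 -36 0 0 0 0 0;0 -30 0 0 0 0 0;0 0 0 0 0 0 0"
}}

```text
time_s: 10.27
position: [0.3932, -0.0178, 0.2663]
tool_rot: [[0.808, -0.589, 0.002], [-0.589, -0.808, -0.0], [0.001, -0.001, -1.0]]
ft_force: [0.9, -0.7, 0.8]
grip_width: 0.038
gripper_force: 0.0
```

Run:
```python
from h import *
plan([.4958,-.0918,.25],53.8)
p=env.get_image("top");W=cloud(p)
ex=np.array([.807,-.591]);ey=np.array([.591,.807]);c=np.array([.5235,-.0625])
P=W.reshape(-1,3);b=np.c_[(P[:,:2]-c)@ex,(P[:,:2]-c)@ey,P[:,2]]
i=(abs(b[:,0])<.064)&(abs(b[:,1])<.094)&(b[:,2]>.068)&(b[:,2]<.085);q=b[i]
for n,k in(("mould",q[q[:,1]<.02]),("plug",q[q[:,1]>.02])):
    print(n,len(k),cv2.minAreaRect((k[:,:2]*1000).astype(np.float32)) if len(k)>5 else 0,np.percentile(k[:,2],[5,50,95]).round(4) if len(k) else 0)
a=cv2.cvtColor(p["img"],cv2.COLOR_RGB2BGR)[130:280,220:380]
cv2.imwrite("pics/g3.png",cv2.resize(a,(560,525)))
```

```text
t 10.27 pos [ 0.3932 -0.0178  0.2663] shift tool mm [126.4  -0.7  16.5]
R [[0.808, -0.589, 0.002], [-0.589, -0.808, -0.0], [0.001, -0.001, -1.0]] closing yaw -126.1
yaw change world deg -0.1 => tool rz rad 0.001 q [-20.    3.2  89.7   0.   87.  106.1]
mould 336 ((-6.198162078857422, -37.91548156738281), (78.71854400634766, 45.0178108215332), 0.3634171485900879) [0.0729 0.0762 0.0797]
plug 248 ((2.2342681884765625, 63.718109130859375), (54.7810173034668, 55.64089584350586), 79.28115844726562) [0.0697 0.0725 0.0753]
```

View pics/g3.png

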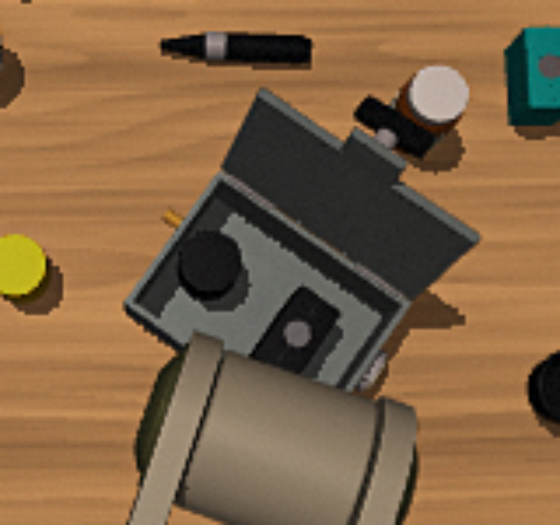

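The mould stands at box (-6, -38) mm with its top at z = 0.076, and the plug hasn't moved. Next I go over the lid and down behind it, off to the -y side of the clamp.

>>> {"op": "servo_tool", "data": {
  "deltas": "0 0 16 -30 0 0 0;0 0 15 -10 0 0 0;0 30 15 0 0 0 0;0 40 0 0 0 0 0;0 40 0 0 0 0 0;0 40 0 0 0 0 0;0 40 0 0 0 0 0;0 40 0 0 0 0 0",
  "newtons": 30
}}

```text
time_s: 10.98
position: [0.557, -0.1955, 0.3054]
tool_rot: [[0.806, -0.592, 0.002], [-0.592, -0.806, -0.001], [0.002, -0.0, -1.0]]
ft_force: [-0.4, -0.8, 0.6]
grip_width: 0.0001
gripper_force: 0.0
```

```bash
python3 -c "
from h import *
plan([.603,-.23,.19],53.8)"
```

```text
t 10.98 pos [ 0.557  -0.1955  0.3054] shift tool mm [ 57.3   0.7 115.5]
R [[0.806, -0.592, 0.002], [-0.592, -0.806, -0.001], [0.002, -0.0, -1.0]] closing yaw -126.3
yaw change world deg 0.1 => tool rz rad -0.001 q [-30.8  23.5  56.    0.  100.3  95.4]
```

>>> {"op": "servo_tool", "data": {
  "deltas": "0 30 0 0 0 0 0;0 28 0 0 0 0 0;0 0 0 0 0 0 0;0 0 0 0 0 0 0;0 0 0 30 0 0 0;0 0 0 40 0 0 0;0 0 0 40 0 0 0;0 0 0 5 0 0 0"
}}

```text
time_s: 11.65
position: [0.5992, -0.226, 0.1847]
tool_rot: [[0.807, -0.591, -0.008], [-0.591, -0.807, 0.006], [-0.01, 0.0, -1.0]]
ft_force: [0.4, 0.4, -0.8]
grip_width: -0.0
gripper_force: 0.0
```

>>> {"op": "servo_tool", "data": {
  "deltas": "0 -8 0 0 0 0 0;0 -8 0 0 0 0 0;0 0 0 0 0 0 0"
}}

```text
time_s: 11.9
position: [0.589, -0.2178, 0.1938]
tool_rot: [[0.807, -0.59, 0.004], [-0.59, -0.807, -0.002], [0.004, -0.001, -1.0]]
ft_force: [0.5, 0.8, -0.3]
grip_width: 0.0
gripper_force: 0.0
```

```bash
python3 -c "
from h import *
plan([.603,-.23,.19],53.8)
s=env.observe();d=np.array(s['position'])[:2]-[.5235,-.0625];print(d@[.807,-.591],d@[.591,.807],s['ft_force'])"
```

```text
t 11.9 pos [ 0.589  -0.2178  0.1938] shift tool mm [18.5  1.6  3.8]
R [[0.807, -0.59, 0.004], [-0.59, -0.807, -0.002], [0.004, -0.001, -1.0]] closing yaw -126.2
yaw change world deg -0.0 => tool rz rad 0.0 q [-31.1  30.3  62.7   0.   86.8  95.1]
0.14464306130040705 -0.08663617739711679 [ 0.46543976  0.8044693  -0.29405625]
```

>>> {"op": "servo_tool", "data": {
  "deltas": "0 -10 0 0 0 0 0;0 -10 0 0 0 0 0;0 -10 0 0 0 0 0;0 -10 0 0 0 0 0;0 -10 0 0 0 0 0;0 -10 0 0 0 0 0;0 -10 0 1 0 0 0;0 0 0 0 0 0 0"
}}

```text
time_s: 12.57
position: [0.5334, -0.1773, 0.1932]
tool_rot: [[0.807, -0.591, 0.007], [-0.591, -0.807, -0.004], [0.008, -0.001, -1.0]]
ft_force: [1.1, -0.6, 1.8]
grip_width: 0.0003
gripper_force: 0.4
```

>>> {"op": "servo_tool", "data": {
  "deltas": "0 -10 0 1 0 0 0;0 -10 0 2 0 0 0;0 -10 0 4 0 0 0;0 -10 0 5 0 0 0;0 -10 0 7 0 0 0;0 -10 0 9 0 0 0;0 -8 0 10 0 0 0;0 0 0 0 0 0 0"
}}

```text
time_s: 13.23
position: [0.4776, -0.1364, 0.1522]
tool_rot: [[0.807, -0.591, 0.001], [-0.591, -0.807, -0.0], [0.001, -0.001, -1.0]]
ft_force: [-0.1, -0.9, -0.8]
grip_width: 0.0
gripper_force: 0.0
```

Run:
```python
from h import *
s=env.observe();d=np.array(s['position'])[:2]-[.5235,-.0625];print(d@[.807,-.591],d@[.591,.807],s['position'],s['ft_force'])
q=env.get_image("scene");p=env.get_image("top")
a=cv2.cvtColor(p["img"],cv2.COLOR_RGB2BGR)[130:280,220:380];b=cv2.cvtColor(q["img"],cv2.COLOR_RGB2BGR)[120:264,120:280]
cv2.imwrite("pics/g4.png",np.hstack([cv2.resize(a,(400,375)),cv2.resize(b,(400,375))]))
```

```text
0.0065725227388262345 -0.0867520710655792 [ 0.4775579  -0.13635414  0.15224708] [-0.12794793 -0.87684885 -0.80427609]
```

View pics/g4.png

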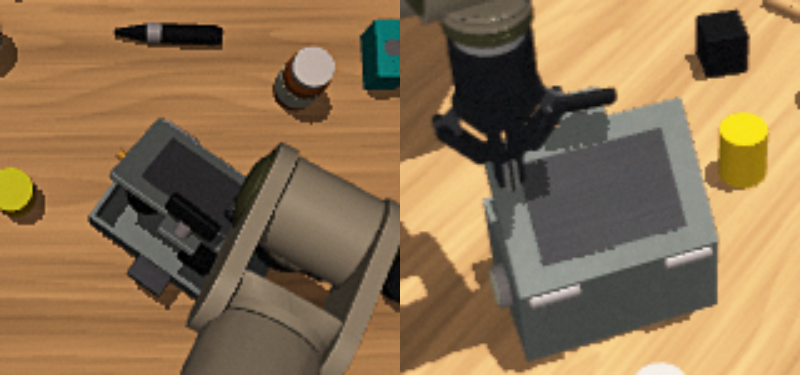

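The lid is about half lowered at roughly 0.6 rad, with the fingertips on its -y side. I'll keep going.

>>> {"op": "servo_tool", "data": {
  "deltas": "0 -6 0 9 0 0 0;0 -5 0 10 0 0 0;0 -4 0 10 0 0 0;0 -3 0 10 0 0 0;0 -1 0 8 0 0 0;0 0 0 3 0 0 0;0 0 0 0 0 0 0;0 0 0 0 0 0 0"
}}

```text
time_s: 14.0
position: [0.4633, -0.126, 0.1023]
tool_rot: [[0.807, -0.591, 0.002], [-0.591, -0.807, -0.001], [0.002, -0.001, -1.0]]
ft_force: [0.1, 0.6, -0.3]
grip_width: 0.0003
gripper_force: 0.0
```

>>> {"op": "servo_tool", "data": {
  "deltas": "0 0 0 2 0 0 0;0 0 0 2 0 0 0;0 0 0 1 0 0 0;0 0 0 0 0 0 0"
}}

```text
time_s: 14.33
position: [0.4627, -0.1255, 0.097]
tool_rot: [[0.807, -0.591, 0.002], [-0.591, -0.807, -0.001], [0.002, -0.001, -1.0]]
ft_force: [-0.6, 0.9, 1.2]
grip_width: 0.0002
gripper_force: 0.8
```

>>> {"op": "servo_tool", "data": {
  "deltas": "0 0 0 1.5 0 0 0;0 0 0 1.5 0 0 0;0 0 0 0 0 0 0"
}}

```text
time_s: 14.58
position: [0.4627, -0.1255, 0.0938]
tool_rot: [[0.807, -0.591, 0.002], [-0.591, -0.807, -0.0], [0.002, -0.001, -1.0]]
ft_force: [-0.4, 0.1, 2.4]
grip_width: -0.0001
gripper_force: 0.8
```

```bash
cat > lid.py <<'E'
from h import *
s=env.observe();print(s['position'],s['ft_force'])
ex=np.array([.807,-.591]);ey=np.array([.591,.807]);c=np.array([.5235,-.0625])
for n in("scene","top"):
    p=env.get_image(n);P=cloud(p).reshape(-1,3);b=np.c_[(P[:,:2]-c)@ex,(P[:,:2]-c)@ey,P[:,2]]
    i=(abs(b[:,0])<.065)&(b[:,1]>-.02)&(b[:,1]<.095)&(b[:,2]>.06)&(b[:,2]<.16);q=b[i]
    for x in(-.06,-.03,0,.03,.06):
        k=q[abs(q[:,0]-x)<.01];print(n,x,len(k),np.median(k[:,2]).round(4) if len(k) else 0)
E
python3 lid.py
```

```text
[ 0.46265994 -0.12550586  0.09382125] [-0.39270179  0.13147383  2.41496127]
scene -0.06 182 0.1211
scene -0.03 262 0.1176
scene 0 278 0.1126
scene 0.03 279 0.1076
scene 0.06 239 0.102
top -0.06 180 0.1226
top -0.03 238 0.1188
top 0 230 0.1144
top 0.03 230 0.1092
top 0.06 162 0.1032
```

Run:
```python
from h import *
q=env.get_image("scene");p=env.get_image("top")
a=cv2.cvtColor(p["img"],cv2.COLOR_RGB2BGR)[160:270,230:350];b=cv2.cvtColor(q["img"],cv2.COLOR_RGB2BGR)[140:250,130:250]
cv2.imwrite("pics/g5.png",np.hstack([cv2.resize(a,(400,367)),cv2.resize(b,(400,367))]))
for P in(p,q):
    W=P["world_to_cam"];x=np.array(env.observe()["position"]);u,_=cv2.projectPoints(x[None],cv2.Rodrigues(W[:3,:3])[0],W[:3,3],np.array(P["camera_matrix"],float),np.array(P["D"],float));print(u)
```

```text
[[[317.28110565 234.85351996]]]
[[[165.96641569 208.71936111]]]
```

View pics/g5.png

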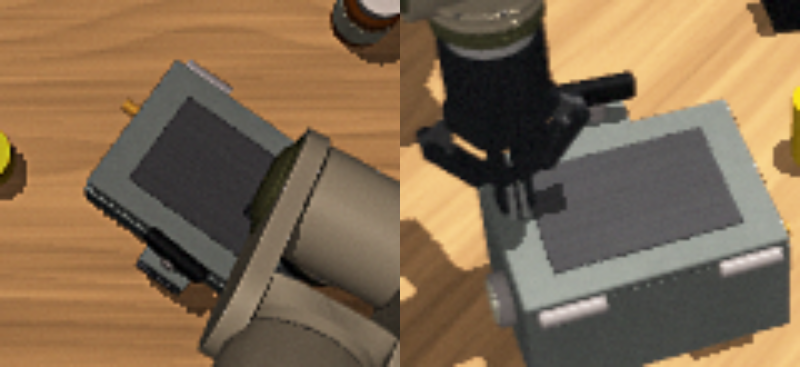

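The fingertips appear to rest on the lid near scene (166,203), but the lid is still about 0.16 rad open while the TCP reads lower than the lid face. I'll check where the tip really is.

Run:
```python
from h import *
ex=np.array([.807,-.591]);ey=np.array([.591,.807]);c=np.array([.5235,-.0625])
q=env.get_image("scene");W=cloud(q)
b=np.dstack([(W[...,:2]-c)@ex,(W[...,:2]-c)@ey,W[...,2]])
for v in range(190,216,2):
    print(v,[tuple((b[v,u]*1000).round().astype(int).tolist())+(int(q["img"][v,u].mean()),) for u in range(158,178,3)])
print(env.observe()["q"],env.grasp_offset)
```

```text
190 [(1, -101, 175, 17), (0, -94, 172, 21), (-9, -85, 162, 21), (1, -80, 169, 19), (-5, -71, 161, 21), (1, -65, 163, 18), (-40, -49, 122, 74)]
192 [(1, -102, 169, 17), (-1, -94, 165, 15), (-11, -86, 153, 19), (1, -80, 162, 16), (-41, -66, 120, 75), (-40, -58, 118, 87), (-35, -51, 120, 93)]
194 [(-6, -102, 157, 18), (4, -96, 163, 15), (-4, -87, 153, 33), (4, -81, 158, 32), (-34, -68, 120, 93), (-32, -60, 119, 89), (-29, -53, 119, 88)]
196 [(-19, -101, 138, 39), (-6, -95, 147, 35), (0, -89, 150, 37), (0, -82, 148, 48), (-31, -69, 116, 75), (-26, -62, 118, 84), (-24, -55, 117, 40)]
198 [(-32, -100, 118, 35), (-8, -96, 139, 29), (-3, -89, 141, 49), (1, -82, 142, 81), (-24, -71, 115, 30), (-19, -64, 118, 43), (-19, -56, 115, 42)]
200 [(-29, -101, 114, 64), (-3, -97, 137, 21), (1, -90, 138, 84), (-4, -82, 130, 86), (-3, -75, 129, 29), (-14, -66, 116, 43), (-9, -59, 117, 45)]
202 [(-25, -102, 112, 71), (-7, -97, 126, 22), (-1, -91, 130, 83), (-3, -83, 125, 86), (-13, -74, 112, 41), (-8, -67, 115, 39), (-7, -60, 113, 43)]
204 [(-14, -105, 115, 73), (-4, -99, 123, 43), (-1, -92, 123, 86), (2,
[... 213 characters left out ...]
5, 90)]
208 [(-28, -104, 87, 62), (2, -101, 115, 71), (1, -93, 110, 72), (5, -87, 112, 93), (5, -79, 110, 154), (9, -72, 110, 94), (10, -65, 109, 92)]
210 [(-19, -106, 90, 64), (7, -103, 113, 74), (6, -95, 109, 72), (12, -88, 112, 95), (12, -81, 109, 161), (15, -74, 110, 90), (17, -67, 109, 88)]
212 [(-24, -106, 77, 60), (10, -104, 109, 75), (15, -97, 111, 74), (16, -90, 109, 155), (12, -82, 103, 160), (22, -76, 110, 92), (22, -69, 107, 92)]
214 [(-31, -106, 63, 55), (17, -105, 109, 74), (22, -99, 111, 96), (19, -91, 105, 162), (28, -85, 112, 161), (25, -77, 106, 94), (32, -71, 110, 87)]
[-2.93829283e+01  2.20824757e+01  9.56788086e+01  2.26056972e-02
  6.21199045e+01  9.68290946e+01] 0.0187
```

>>> {"op": "servo_tool", "data": {
  "deltas": "0 0 0 3 0 0 0;0 0 0 3 0 0 0;0 0 0 3 0 0 0;0 0 0 0 0 0 0;0 0 0 0 0 0 0"
}}

```text
time_s: 15.25
position: [0.4628, -0.1257, 0.0848]
tool_rot: [[0.807, -0.591, 0.002], [-0.591, -0.807, -0.001], [0.002, -0.001, -1.0]]
ft_force: [0.1, 0.5, -0.2]
grip_width: 0.0003
gripper_force: 0.0
```

```bash
python3 lid.py
```

```text
[ 0.46281665 -0.12565838  0.08475981] [ 0.14708803  0.46226476 -0.24986151]
scene -0.06 161 0.1078
scene -0.03 225 0.1069
scene 0 236 0.1048
scene 0.03 261 0.1027
scene 0.06 217 0.0999
top -0.06 179 0.1095
top -0.03 236 0.1083
top 0 235 0.1066
top 0.03 230 0.1047
top 0.06 170 0.1014
```

>>> {"op": "servo_tool", "data": {
  "deltas": "0 0 0 2 0 0 0;0 0 0 2 0 0 0;0 0 0 2 0 0 0;0 0 0 1 0 0 0;0 0 0 0 0 0 0;0 0 0 0 0 0 0"
}}

```text
time_s: 15.85
position: [0.4624, -0.1253, 0.0782]
tool_rot: [[0.807, -0.591, 0.001], [-0.591, -0.807, -0.0], [0.001, -0.001, -1.0]]
ft_force: [-3.8, 0.7, 6.2]
grip_width: -0.0
gripper_force: 3.4
```

```bash
python3 lid.py
```

```text
[ 0.46244284 -0.12534143  0.07820919] [-3.75156668  0.68402819  6.24805033]
scene -0.06 136 0.0989
scene -0.03 214 0.1002
scene 0 220 0.1
scene 0.03 241 0.1002
scene 0.06 187 0.0993
top -0.06 178 0.1006
top -0.03 236 0.1018
top 0 232 0.1017
top 0.03 228 0.1017
top 0.06 170 0.1007
```

The lid is flat and shut. I'll lift off and measure the clamp bar.

>>> {"op": "servo_tool", "data": {
  "deltas": "0 0 0 1 0 0 0;0 0 0 0 0 0 0;0 0 0 -20 0 0 0;0 0 0 -40 0 0 0;0 0 30 -40 0 0 0;0 0 30 -20 0 0 0;0 0 20 0 0 0 0;0.4 0 0 0 0 0 0"
}}

```text
time_s: 16.62
position: [0.4174, -0.1886, 0.1914]
tool_rot: [[0.805, -0.593, 0.004], [-0.593, -0.805, -0.003], [0.005, 0.0, -1.0]]
ft_force: [-0.2, -0.2, -0.8]
grip_width: 0.0109
gripper_force: 0.0
```

```bash
cat > bar.py <<'E'
from h import *
s=env.observe();print(s['position'])
ex=np.array([.807,-.591]);ey=np.array([.591,.807]);c=np.array([.5235,-.0625])
for n in("scene","top"):
    p=env.get_image(n);P=cloud(p);I=p["img"].mean(-1);b=np.dstack([(P[...,:2]-c)@ex,(P[...,:2]-c)@ey,P[...,2]])
    for o in("clamp_grip",):
        r=env.spot_point(o,p)
        for a in r[:2]:
            w=atz(p,a["uv"],.127)[:2]-c; print(n,"net",np.round(a["uv"]),round(a["conf"],2),(w@ex).round(4),(w@ey).round(4))
    i=(abs(b[...,0]+.09)<.045)&(abs(b[...,1])<.045)&(b[...,2]>.130)&(b[...,2]<.145)
    k=b[i];print(n,len(k))
    if len(k)>6:print(cv2.minAreaRect((k[:,:2]*1000).astype(np.float32)),np.percentile(k[:,2],[5,50,95]).round(4))
E
python3 bar.py; python3 lid.py
```

```text
[ 0.41736996 -0.18864393  0.19140144]
scene net [187. 171.] 0.64 -0.0977 -0.0014
scene 107
((-88.32174682617188, -1.9753894805908203), (16.562458038330078, 62.66022872924805), 0.745213508605957) [0.131  0.1355 0.1392]
top net [280. 240.] 0.6 -0.0931 -0.0026
top net [212. 148.] 0.46 0.018 0.3369
top 103
((-91.4587173461914, 0.24308204650878906), (63.28736877441406, 14.109480857849121), 86.57181549072266) [0.1327 0.1378 0.1414]
[ 0.4184145  -0.18551225  0.18983545] [-0.5490097  -0.06673904  0.15818821]
scene -0.06 149 0.0989
scene -0.03 214 0.1001
scene 0 226 0.1002
scene 0.03 249 0.1001
scene 0.06 192 0.0992
top -0.06 182 0.1006
top -0.03 233 0.1015
top 0 235 0.102
top 0.03 231 0.1019
top 0.06 166 0.1005
```

>>> {"op": "servo_tool", "data": {
  "deltas": "0.4 0 0 -5 0 0 -0.12;0.4 0 0 -5 0 0 -0.12;0.4 0 0 0 0 0 -0.12;0.4 0 0 0 0 0 -0.12;0.4 0 0 0 0 0 -0.12;0.4 0 0 0 0 0 -0.12;0.4 0 0 0 0 0 -0.12;0.4 0 0 0 0 0 -0.12"
}}

```text
time_s: 17.58
position: [0.4185, -0.1854, 0.2]
tool_rot: [[0.944, 0.329, 0.001], [0.329, -0.944, -0.0], [0.001, 0.001, -1.0]]
ft_force: [0.6, -0.1, -0.0]
grip_width: 0.034
gripper_force: 0.0
```

>>> {"op": "servo_tool", "data": {
  "deltas": "0.4 0 0 0 0 0 -0.12;0.4 0 0 0 0 0 -0.12;0.4 0 0 0 0 0 -0.12;0.4 0 0 0 0 0 -0.12;0.4 0 0 0 0 0 -0.1;0.4 0 0 0 0 0 0;0.4 0 0 0 0 0 0"
}}

```text
time_s: 18.17
position: [0.4185, -0.1856, 0.2001]
tool_rot: [[0.617, 0.787, 0.002], [0.787, -0.617, -0.0], [0.001, 0.001, -1.0]]
ft_force: [0.5, 0.0, -0.1]
grip_width: 0.0343
gripper_force: 0.0
```

```bash
python3 -c "
from h import *
plan([.4505,-.009,.17],-38.2)"
```

```text
t 18.17 pos [ 0.4185 -0.1856  0.2001] shift tool mm [158.7 -83.8  30.1]
R [[0.617, 0.787, 0.002], [0.787, -0.617, -0.0], [0.001, 0.001, -1.0]] closing yaw -38.1
yaw change world deg -0.1 => tool rz rad 0.002 q [-38.8  13.   89.1   0.   77.8  -0.7]
```

>>> {"op": "servo_tool", "data": {
  "deltas": "0.4 32 -17 0 0 0 0;0.4 32 -17 0 0 0 0;0.4 32 -17 0 0 0 0;0.4 32 -17 0 0 0 0;0.4 30 -16 0 0 0 0;0.4 0 0 0 0 0 0;0.4 0 0 20 0 0 0;0.4 0 0 0 0 0 0"
}}

```text
time_s: 18.83
position: [0.4481, -0.0089, 0.1781]
tool_rot: [[0.616, 0.787, -0.002], [0.787, -0.616, 0.0], [-0.001, -0.002, -1.0]]
ft_force: [0.3, 0.0, -0.7]
grip_width: 0.0344
gripper_force: 0.0
```

```bash
python3 -c "
from h import *
plan([.4505,-.009,.1],-38.2)"
```

```text
t 18.83 pos [ 0.4481 -0.0089  0.1781] shift tool mm [ 1.5  2.1 78.1]
R [[0.616, 0.787, -0.002], [0.787, -0.616, 0.0], [-0.001, -0.002, -1.0]] closing yaw -38.0
yaw change world deg -0.2 => tool rz rad 0.003 q [-16.3  13.4  92.6  -0.   74.2  21.7]
```

>>> {"op": "servo_tool", "data": {
  "deltas": "0.4 1 2 15 0 0 0;0.4 0 0 20 0 0 0;0.4 0 0 20 0 0 0;0.4 0 0 12 0 0 0;0.4 0 0 8 0 0 0;0.4 0 0 0 0 0 0;0.4 0 0 0 0 0 0"
}}

```text
time_s: 19.42
position: [0.4519, -0.0107, 0.1057]
tool_rot: [[0.617, 0.787, 0.002], [0.787, -0.617, -0.001], [0.001, 0.002, -1.0]]
ft_force: [-0.4, 0.4, 0.4]
grip_width: 0.034
gripper_force: 0.0
```

Run:
```python
from h import *
plan([.4505,-.009,.1],-38.2)
q=env.get_image("scene");a=cv2.cvtColor(q["img"],cv2.COLOR_RGB2BGR)[115:215,130:250]
cv2.imwrite("pics/g6.png",cv2.resize(a,(720,600)))
```

```text
t 19.42 pos [ 0.4519 -0.0107  0.1057] shift tool mm [ 0.4 -2.1  5.7]
R [[0.617, 0.787, 0.002], [0.787, -0.617, -0.001], [0.001, 0.002, -1.0]] closing yaw -38.1
yaw change world deg -0.1 => tool rz rad 0.002 q [-16.4  18.7  98.8  -0.   62.3  21.7]
```

View pics/g6.png

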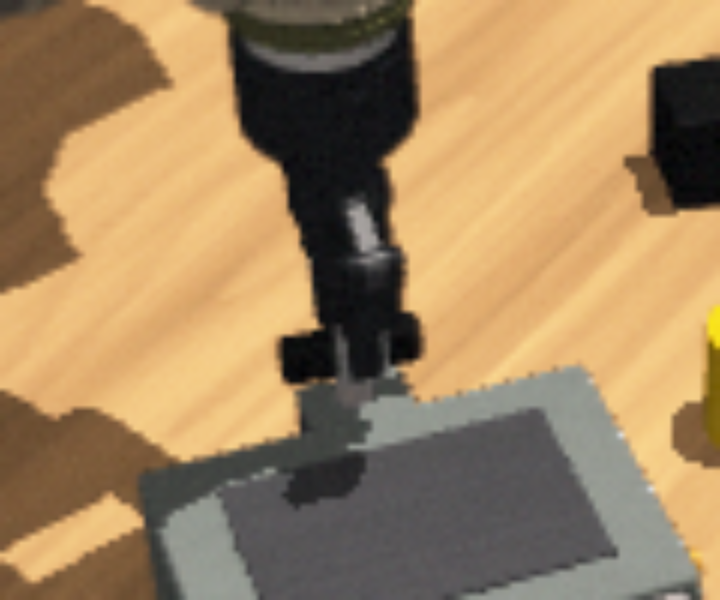

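The finger straddles the T-bar at its middle, crop (365,355), and covers its height. I'll close and turn.

>>> {"op": "servo_tool", "data": {
  "deltas": "0 0 -1 1 0 0 0;0 0 0 0 0 0 0;0 0 0 0 0 0 0;0 0 0 0 0 0 0;0 0 0 0 0 0 0",
  "newtons": 60
}}

```text
time_s: 19.88
position: [0.4502, -0.0092, 0.1051]
tool_rot: [[0.616, 0.788, 0.001], [0.788, -0.616, -0.0], [0.001, 0.001, -1.0]]
ft_force: [-3.7, 3.3, 7.3]
grip_width: 0.012
gripper_force: 60.2
```

>>> {"op": "servo_tool", "data": {
  "deltas": "0 0 0 0 0 0 0.1;0 0 0 0 0 0 0.1;0 0 0 0 0 0 0.1;0 0 0 0 0 0 0.1;0 0 0 0 0 0 0.1;0 0 0 0 0 0 0.1;0 0 0 0 0 0 0"
}}

```text
time_s: 20.47
position: [0.4503, -0.0094, 0.1052]
tool_rot: [[0.955, 0.298, 0.001], [0.298, -0.955, -0.0], [0.001, 0.001, -1.0]]
ft_force: [-5.3, 0.9, 7.9]
grip_width: 0.0122
gripper_force: 60.2
```

```bash
python3 -c "
from h import *
plan([.4505,-.009,.1]);print(env.observe()['wrist_torque'])"
```

```text
t 20.47 pos [ 0.4503 -0.0094  0.1052] shift tool mm [ 0.3 -0.3  5.2]
R [[0.955, 0.298, 0.001], [0.298, -0.955, -0.0], [0.001, 0.001, -1.0]] closing yaw -72.7
[ 0.28142347  0.7643686  -0.02375917]
```

>>> {"op": "servo_tool", "data": {
  "deltas": "0 0 0 0 0 0 0.1;0 0 0 0 0 0 0.1;0 0 0 0 0 0 0.1;0 0 0 0 0 0 0.1;0 0 0 0 0 0 0.1;0 0 0 0 0 0 0.08;0 0 0 0 0 0 0.04;0 0 0 0 0 0 0"
}}

```text
time_s: 21.13
position: [0.4503, -0.0095, 0.1052]
tool_rot: [[0.951, -0.309, 0.001], [-0.309, -0.951, -0.001], [0.002, 0.0, -1.0]]
ft_force: [-4.5, 0.5, 7.3]
grip_width: 0.0124
gripper_force: 60.2
```

>>> {"op": "servo_tool", "data": {
  "deltas": "0 0 0 0 0 0 0.03;0 0 0 0 0 0 0.03;0 0 0 0 0 0 0"
}}

```text
time_s: 21.38
position: [0.4502, -0.0095, 0.1051]
tool_rot: [[0.931, -0.364, 0.001], [-0.364, -0.931, -0.001], [0.002, 0.0, -1.0]]
ft_force: [-4.3, 0.9, 7.0]
grip_width: 0.0124
gripper_force: 60.3
```

```bash
python3 -c "
from h import *
plan([.4505,-.009,.1]);print(env.observe()['wrist_torque'])"
```

```text
t 21.38 pos [ 0.4502 -0.0095  0.1051] shift tool mm [ 0.1 -0.6  5.1]
R [[0.931, -0.364, 0.001], [-0.364, -0.931, -0.001], [0.002, 0.0, -1.0]] closing yaw -111.4
[0.07142203 0.87316223 0.20543574]
```

Torque has begun to rise, so the stop is near. I'll add a little more.

>>> {"op": "servo_tool", "data": {
  "deltas": "0 0 0 0 0 0 0.03;0 0 0 0 0 0 0.03;0 0 0 0 0 0 0;0 0 0 0 0 0 0"
}}

```text
time_s: 21.72
position: [0.4502, -0.0095, 0.1051]
tool_rot: [[0.909, -0.416, 0.001], [-0.416, -0.909, -0.001], [0.002, 0.001, -1.0]]
ft_force: [-4.4, 0.9, 6.5]
grip_width: 0.0122
gripper_force: 64.3
```

```bash
python3 -c "
from h import *
plan([.4505,-.009,.1]);print(env.observe()['wrist_torque'])"
```

```text
t 21.72 pos [ 0.4502 -0.0095  0.1051] shift tool mm [ 0.  -0.6  5.1]
R [[0.909, -0.416, 0.001], [-0.416, -0.909, -0.001], [0.002, 0.001, -1.0]] closing yaw -114.6
[0.1900871  0.82575149 1.22920907]
```

The torque rose to 1.2 N m at 78° relative to the box, so it is at the stop. I'll unwind slightly, release and lift.

>>> {"op": "servo_tool", "data": {
  "deltas": "0 0 0 0 0 0 -0.03;0.4 0 0 0 0 0 0;0.4 0 0 0 0 0 0;0.4 0 0 0 0 0 0;0.4 0 0 0 0 0 0;0.4 0 0 -10 0 0 0;0.4 0 0 -25 0 0 0;0.4 0 0 -35 0 0 0"
}}

```text
time_s: 22.38
position: [0.4495, -0.0093, 0.1734]
tool_rot: [[0.92, -0.392, -0.003], [-0.392, -0.92, 0.001], [-0.003, 0.0, -1.0]]
ft_force: [0.8, -0.2, 0.6]
grip_width: 0.0344
gripper_force: 0.0
```

>>> {"op": "servo_tool", "data": {
  "deltas": "0.4 0 0 -40 0 0 0;0.4 -30 0 -20 0 0 0;0.4 -40 0 0 0 0 0;0.4 -30 0 0 0 0 0;0.4 0 0 0 0 0 0;0.4 0 0 0 0 0 0"
}}

```text
time_s: 22.88
position: [0.358, 0.0299, 0.2346]
tool_rot: [[0.92, -0.391, 0.004], [-0.391, -0.92, -0.001], [0.004, -0.0, -1.0]]
ft_force: [-0.1, 0.5, 0.0]
grip_width: 0.0345
gripper_force: 0.0
```

```bash
python3 bar.py; python3 lid.py
```

```text
[0.35800137 0.02990427 0.23461642]
scene net [190. 173.] 0.5 -0.0883 0.0022
scene 94
((-87.44943237304688, -2.1217613220214844), (63.749935150146484, 14.084685325622559), 15.69390869140625) [0.132  0.1355 0.139 ]
top net [281. 239.] 0.65 -0.0904 -0.0033
top 99
((-91.52515411376953, 0.41095542907714844), (62.785858154296875, 13.776895523071289), 15.427225112915039) [0.1347 0.1378 0.1411]
[0.35942553 0.02915546 0.2339491 ] [ 0.87407868 -1.36279503 -0.41102655]
scene -0.06 174 0.0992
scene -0.03 226 0.1003
scene 0 238 0.1002
scene 0.03 246 0.1002
scene 0.06 196 0.099
top -0.06 173 0.1006
top -0.03 232 0.1019
top 0 233 0.1017
top 0.03 232 0.1017
top 0.06 172 0.1007
```

The bar sits at 74.5°, which is 1.30 rad, the stop. The lid is flat and the robot is clear, so I'm handing in.

```bash
python3 -c "
from rig import env
print(env.close_job())"
```

```text
the job is handed in; nothing more can be done
None
```

The job is handed in, and `close_job` returned no verdict: the mould stood on the box floor beside the untouched plug when I closed the lid, which is fully shut, and the clamp is turned to its stop (about 1.30 rad by camera).

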